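Open the battery canister and stow the pack

TASK

Open the grey battery canister: turn its lid anticlockwise until its lugs come to the notches, lift it straight off and lay it flat, grip up, in the shallow square tray. Then lower the loose battery pack from the opened laptop into the canister and lay it flat on the bottom, gently, not dropped, and leave the canister open. Leave the spray bottle, flask, cordless driver and screwdriver undisturbed.

Things in the scene. Friction and masses are not known exactly. Their poses are not given: they have to be found in the camera images.
- canister: Grey round double-walled canister fixed to the bench, outer diameter 174, height 105.5. Origin: centre of its underside, z up. Bore and mouth 124 diameter, inner floor 34 above the origin. A ledge at height 90 carries the lid; above it a dark collar (inner diameter 138) overhangs the lid's two lugs, save at two open notches at the canister's own +x and -x.
- notch (a point): Middle of the canister's +x notch, 76 from its axis, at the collar's top (105.5 high); axes as the canister's. Each notch is about 30 degrees wide. The lid turned anticlockwise (from above) brings its lugs to both notches; stops end the turn about 6 degrees past their middles. It lifts free only within about 5 degrees of the middles; elsewhere the 6 thick overhang (underside 99.5 high) holds it.
- lid: Loose steel lid, about 0.35 kg, turns with light friction. Disc of diameter 132, 8 thick, with lugs at its own +x and -x (26 wide, 6 thick, 160 across their ends). Origin: centre of its underside, z up. It starts locked, 90 above the canister's origin, its x axis 43 to 77 degrees clockwise of the canister's x axis (a half turn of the lid makes no difference).
- grip (a point): Middle of the lid's upright black grip bar, 27 above the lid's origin on its axis. The bar lies along the lid's x axis, in line with the lugs: 90 long, 16 thick, from 8 to 47 above the lid's underside.
- tray: Shallow grey square parking tray for the lid, fixed to the bench: 196 x 196 outside, 186 x 186 inside, rim 16 high, floor 5 thick. Origin: centre of its underside. The canister and the tray may stand on either side of the laptops.
- laptops: Fixed stack of three small laptops, 272 (its x) x 194 (its y) x 61 high, the top one opened; its top is flat. Origin: centre of its underside. Carries the pack and the spray bottle.
- pack: Loose black battery pack lying flat on the near half of the laptop stack, 88 long (its x) x 42 wide (its y) x 28 high, about 0.2 kg. Origin: centre of its underside, z up.
- spray: Bystander: loose spray bottle standing on the far half of the laptop stack, 62 diameter, 189 high with a red trigger head reaching 43 out to its -x. Origin: centre of its underside.
- flask: Bystander: loose dark steel flask standing on the bench beyond the work, 74 diameter, 215 high. Origin: centre of its underside.
- driver: Bystander: loose cordless driver standing on its battery, foot 100 x 66, 187 high, chuck reaching 75 to its +x. Origin: centre of its underside.
- screwdriver: Bystander: loose blue-handled screwdriver lying on the bench between the robot and the laptops, below 40 high. Origin: centre of its underside, long axis x.
Things that resemble listed ones, but are neither listed nor needed, are in the scene too. Of the things shaped like the pack, the black one is meant.

How it is judged:
By the outcome, as a careful person would: the job done as asked, in the order asked, and still so for the second after the job is handed in, with the robot touching nothing.
It also fails if it takes over 70 s, if anything falls off the work surface, if the arm or the gripper's body presses on something with over 40 N, if the wrist force passes 120 N, or if a joint passes its speed limit or range.

ROBOT

A 6-joint arm with a two-finger parallel gripper is mounted at the origin on the work surface. World frame = base frame: x ahead of the robot, y to its left, z up, the work surface at z = 0. Lengths are in mm, angles in rad, forces in N, time in s.
With the tool pointing down it reaches from about 275 to 725 mm from the base axis. Payload 15.9 kg.
Tool frame: the origin (TCP) lies on the mounting face of the last link; the fingertips stand 173 mm ahead of it and the grasp point (between the pads) lies 155 mm ahead of it (bot.grasp_offset is the distance from the TCP to the grasp point, in mm); z points along the fingers, y is the direction in which the jaws open and shut (so a half turn about z gives the same grasp; the last joint's range is limited). The gripper opens to 85 mm and grips with 20 to 120 N. Pads are 22 mm wide; open, the fingers measure 114 mm over their backs; the gripper's body (76 mm by 85 mm) begins 54 mm behind the grasp point. The pads swing forward as they close: fully open they stand 13 mm farther back than shut.
Start: joints at [-1.248, 0.213, -0.034, 1.323, 0, 1.571], TCP at [158.605, -474.163, 404.706] pointing down, gripper open.
Joint ranges: [-2.98, 2.98], [-0.74, 1.72], [-1.14, 1.35], [-2.1, 2.04], [-1.57, 1.44], [-3.14, 3.14]. Speed limits (rad/s): [1.89, 1.89, 2.39, 2.57, 3.14, 3.14].

INTERFACE

Orientations are given as a unit quaternion [x, y, z, w].
In Python, from workcell import bot gives the robot as it stands.
- The arm moves only by the shell command python3 -m handwheel 'ROWS' [OPENING] [FORCE]. ROWS is JSON, a list of rows, each a list of 6 numbers: the shift along the world's x, y, z in cm, then the turn, a rotation vector about the world's x, y, z in rad. In form: [[dx, dy, dz, wx, wy, wz], ...]. A call has exactly 10 rows; each row shifts and turns the commanded pose from where the row before left it; what a row does not reach is not made up. A row lasts 1/8 s, in which the tool goes at most 62.5 mm and 10.7 degrees, less where a joint would pass 70% of its speed; a pose out of reach is approached as far as the arm can. A call is refused whole if a number of a shift passes 6.25 or a number of a turn 0.188, either way. A call with a gripper value outside its range is refused whole. OPENING is the opening, from 0 (shut) to 1 (fully open), set as the call begins (- or left out, the last holds). The fingers move at their own pace and stop on an object; FORCE is the grip in N (left out, the last holds). Time passes only in rows, so rows that do not move let the fingers close, or fill a call up. It gives the time, the measured TCP pose, the force and the opening at its end, in the units of the state.
- bot.sense(): the state, without advancing time (a new reading comes with each control period).
- bot.read_camera(name): name is "side" or "top"; returns a dict with "color" (420x560x3 uint8, red, green, blue), "K" (3x3 intrinsics, pixels), "R" (3x3) and "t" (3): a world point X has camera coordinates R X + t. Camera axes: x right, y down, z forward; pixel columns grow to the right and rows downward; lengths in mm; the calibration is good to about 2 mm. A picture is of the moment at which its call begins. There is no depth.
- bot.finish_job(): hands the job in, once; it reports no verdict.
The state is a dict: "t": time; "q": joint angles; "qvel": joint speeds; "effort": joint torques, N m; "ee_pos": TCP position; "tool_rot": TCP orientation; "contact_force": force on the tool from outside, world axes, zero at the start; "torque": the same for the moment, N m; "grip_width": finger opening in mm.
Only numpy, scipy, OpenCV 4.12 (cv2) and the standard library are available. Lean on these libraries where they do the work, as an engineer would, in place of code of your own. Each camera call takes 0.05 s, during which the arm holds its last target.

## Working session

There is one attempt and no reset: what is moved stays moved. The work goes in short steps, Python scripts to look and compute and a shell command to move; the robot and the scene stay as the last step left them, time stands still between calls to the robot, and variables do not carry over. Pictures are saved under pics/ and viewed, and the job is handed in when it is done.

```bash
ls; mkdir -p pics
python3 - <<'E'
from workcell import bot
import cv2
print(bot.sense())
for n in("side","top"):
    c=bot.read_camera(n); cv2.imwrite(f"pics/{n}0.png",c["color"][:,:,::-1]); print(n,c["K"],c["R"],c["t"])
E
```

```text
pics
{'t': 0.0, 'q': array([-1.24799378e+00,  2.13359817e-01, -3.50769158e-02,  1.32348005e+00,
       -1.47802255e-05,  1.57078397e+00]), 'qvel': array([ 0.00012291,  0.00139685,  0.00011063, -0.00071529,  0.00161673,
        0.00210045]), 'effort': array([ 7.93107192e-04, -6.86158347e+01,  4.87122846e+01,  1.74764881e-02,
       -7.19186733e-05,  2.29727823e-05]), 'ee_pos': array([ 158.56420989, -474.03641207,  404.2071455 ]), 'tool_rot': array([ 9.87001917e-01,  1.60707503e-01, -9.73203254e-05, -5.51761178e-04]), 'contact_force': array([0.27210889, 0.3021949 , 0.87676679]), 'torque': array([-0.05736351,  0.00762657,  0.00434923]), 'grip_width': 85.45804836086032}
side [[452.7061846    0.         280.67301609]
 [  0.         452.7061846  213.00357971]
 [  0.           0.           1.        ]] [[ 0.99795513 -0.06025368  0.02133194]
 [-0.02434745 -0.66691798 -0.74473325]
 [ 0.05909957  0.74269098 -0.66702125]] [-583.36056792   83.74987378 1155.86592564]
top [[474.77851235   0.         280.78304631]
 [  0.         474.77851235 211.72395308]
 [  0.           0.           1.        ]] [[ 0.01549106 -0.99986909  0.00467243]
 [-0.99635594 -0.01582829 -0.08381118]
 [ 0.08387417 -0.00335708 -0.9964707 ]] [ -13.49837098  590.84509466 1276.78402898]
```

View pics/side0.png

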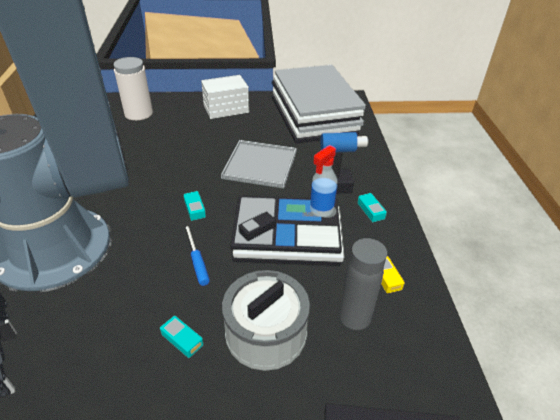

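View pics/top0.png

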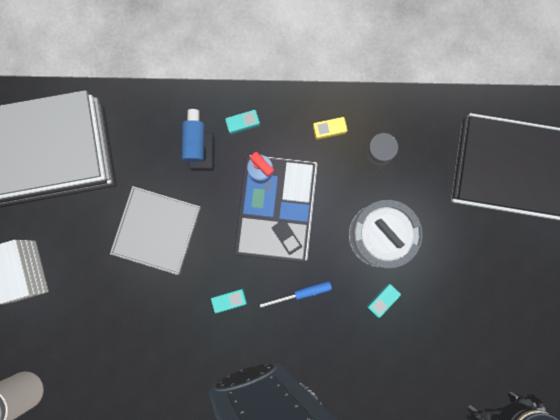

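The top view shows the canister at about (386,234), the tray at (155,230), the black pack at (287,237) on the laptops, the spray bottle at (260,168), the flask at (384,148), the driver at (197,140) and the screwdriver at (297,295). I'll enlarge crops of the ones I need.

```bash
cat > h.py <<'E'
from workcell import bot
import numpy as np, cv2
def w(c,u,v,z):
    d=c["R"].T@np.linalg.inv(c["K"])@np.array([u,v,1.]); o=-c["R"].T@c["t"]
    return (o+d*(z-o[2])/d[2]).round(1)
def px(c,X):
    p=c["K"]@(c["R"]@np.array(X,float)+c["t"]); return (p[:2]/p[2]).round(1)
def crop(c,u0,v0,wd,ht,s,name):
    a=c["color"][v0:v0+ht,u0:u0+wd,::-1]
    a=cv2.resize(a,None,fx=s,fy=s,interpolation=cv2.INTER_CUBIC)
    for i in range(0,wd,10): 
        cv2.line(a,(i*s,0),(i*s,6),(0,255,255),1); 
        if i%20==0: cv2.putText(a,str(u0+i),(i*s,18),0,.4,(0,255,255),1)
    for i in range(0,ht,10):
        cv2.line(a,(0,i*s),(6,i*s),(0,255,255),1)
        if i%20==0: cv2.putText(a,str(v0+i),(8,i*s+4),0,.4,(0,255,255),1)
    cv2.imwrite("pics/"+name,a)
E
python3 - <<'E'
from h import *
c=bot.read_camera("top")
crop(c,340,190,95,85,7,"c1.png"); crop(c,230,140,95,130,4,"c2.png"); crop(c,100,180,110,100,6,"c3.png")
s=bot.read_camera("side"); crop(s,210,260,110,110,5,"s1.png")
E
```

```text
(no output)
```

View pics/c1.png

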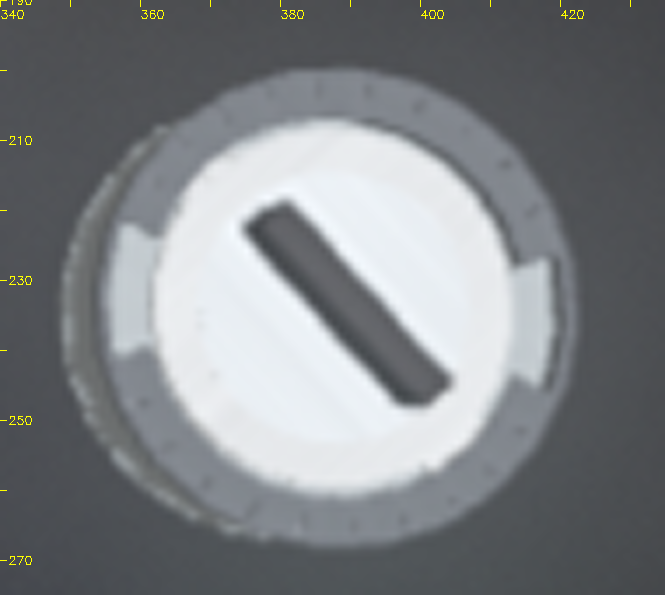

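View pics/c2.png

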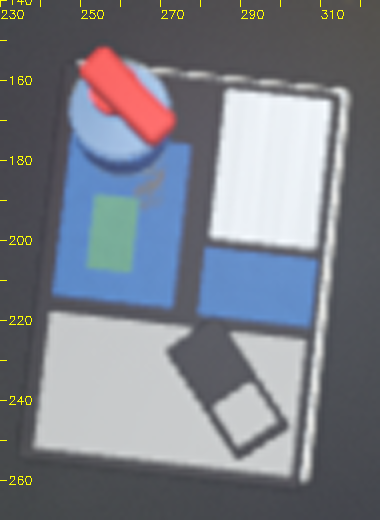

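View pics/c3.png

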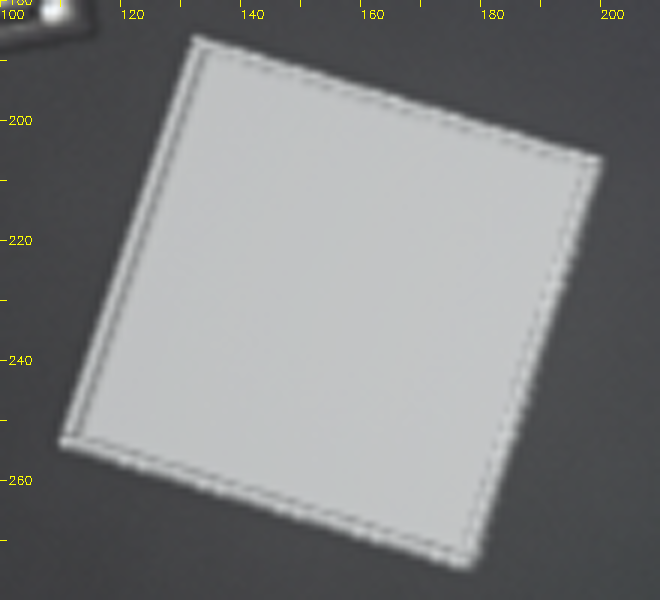

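View pics/s1.png

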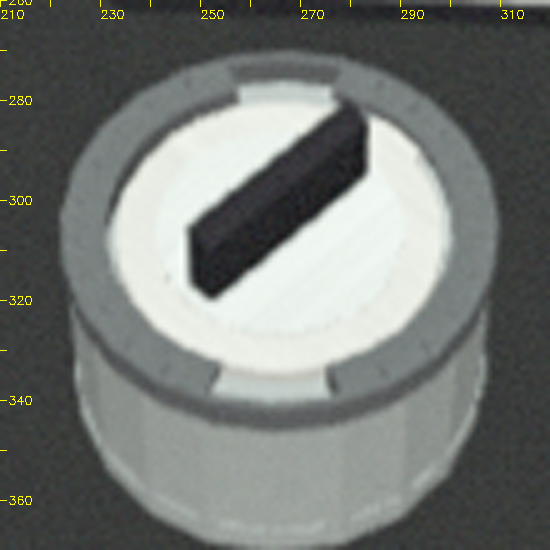

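Candidates for the pack are the black one on the laptops at (287,237), the teal ones at (242,121), (228,301) and (384,301), and the yellow one at (330,128). The black one is meant, and crop c2 confirms it. The canister at (388,234) and the tray at (155,230) have no lookalikes. Next I'll work out positions.

Run:
```python
from h import *
c=bot.read_camera("top"); s=bot.read_camera("side")
A=lambda a,b:np.degrees(np.arctan2(*(b-a)[[1,0]])).round(1)
print("can top",w(c,388.7,233.9,105.5), "side",w(s,(222+309.5)/2,(270+346)/2,105.5))
l=w(c,358.5,231.6,103);r=w(c,416.5,236.2,103);print("notch",l,r,(l+r)/2,A(r,l))
l=w(s,266.5,276.5,99);r=w(s,265,337,99);print("notch side",l,r,A(r,l))
a=w(c,379.7,219.7,137);b=w(c,402.6,246,137);print("bar",a,b,(a+b)/2,A(b,a),np.linalg.norm(a-b))
a=w(s,280,281.5,137);b=w(s,249,307,137);print("bar side",a,b,(a+b)/2,A(b,a),np.linalg.norm(a-b))
# pack top z=89: corners
P=[w(c,u,v,89) for u,v in[(230+166/4,140+348/4),(230+212/4,140+318/4),(230+288/4,140+424/4),(230+238/4,140+458/4)]]
print("pack",P,np.mean(P,0),A(P[3],P[0]),A(P[2],P[1]))
T=[w(c,100+u/6,180+v/6,16) for u,v in[(193,36),(602,157),(474,570),(60,445)]]
print("tray",T,np.mean(T,0),A(T[0],T[1]),A(T[3],T[2]),A(T[2],T[1]))
print("spray",w(c,260,170,230),"flask",w(c,384,147,215),"driver",w(c,193,130,180),"chuck", w(c,193,113,170))
print("screw",w(c,263,305,20),w(c,330,289,30))
L=[w(c,230+u/4,140+v/4,61) for u,v in[(345,88),(306,480),(25,456)]];print("lap",L)
```

```text
can top [ 531.5 -281.5  105.5] side [ 534.8 -294.4  105.5]
notch [ 536.3 -204.4  103. ] [ 526.9 -353.5  103. ] [ 531.6  -278.95  103.  ] 86.4
notch side [ 539.5 -208.1   99. ] [ 531.2 -356.2   99. ] 86.8
bar [ 565.4 -251.8  137. ] [ 500.6 -308.7  137. ] [ 533.   -280.25  137.  ] 41.3 86.23601335868902
bar side [ 564.9 -254.3  137. ] [ 502.3 -313.8  137. ] [ 533.6  -284.05  137.  ] 43.5 86.36556026565216
pack [array([545.4,  19.5,  89. ]), array([565.4, -10.1,  89. ]), array([497.4, -60.4,  89. ]), array([474.9, -28.3,  89. ])] [520.775 -19.825  89.   ] 34.1 36.5
tray [array([656.7, 408.3,  16. ]), array([603.6, 218.1,  16. ]), array([414.2, 270.6,  16. ]), array([467.8, 461. ,  16. ])] [535.575 339.5    16.   ] -105.6 -105.7 -15.5
spray [670.3  46.3 230. ] flask [ 732.7 -245.7  215. ] driver [775.2 214.2 180. ] chuck [820.6 217.4 170. ]
screw [337.3  40.   20. ] [ 383.7 -140.1   30. ]
lap [array([723.7, -97.4,  61. ]), array([461. , -74.1,  61. ]), array([473.9, 111.9,  61. ])]
```

```bash
python3 -m handwheel '[[3.74,1.92,-0.6,0,0,0.042],[3.74,1.92,-0.6,0,0,0.042],[3.74,1.92,-0.6,0,0,0.042],[3.74,1.92,-0.6,0,0,0.042],[3.74,1.92,-0.6,0,0,0.042],[3.74,1.92,-0.6,0,0,0.042],[3.74,1.92,-0.6,0,0,0.042],[3.74,1.92,-0.6,0,0,0.042],[3.74,1.92,-0.6,0,0,0.042],[3.74,1.92,-0.6,0,0,0.042]]' 1 40
python3 - <<'E'
from h import *
print(bot.grasp_offset)
x=bot.sense();print(x["ee_pos"],x["tool_rot"],np.degrees(2*np.arctan2(x["tool_rot"][1],x["tool_rot"][0])))
s=bot.read_camera("side"); crop(s,170,170,190,200,3,"s2.png")
E
```

```text
t: 1.55
ee_pos: [533.8, -281.3, 344.4]
tool_rot: [0.932, 0.364, -0.0, -0.0]
contact_force: [1.2, -0.5, 0.1]
grip_width: 85.2
154.70000000000002
[ 533.77971418 -281.34834784  344.42904923] [ 9.31552045e-01  3.63608011e-01 -3.60865937e-05 -5.81658253e-06] 42.64388482022062
```

View pics/s2.png

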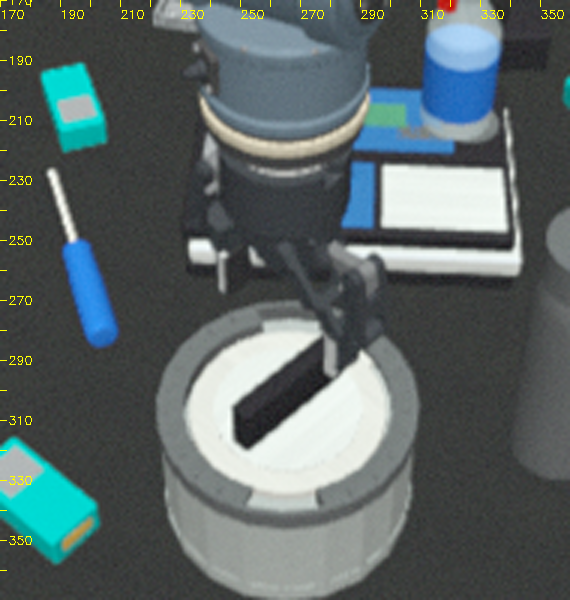

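The gripper stands over the bar, centred and lined up with it. I'll descend to TCP z 278, then close.

```bash
python3 -m handwheel '[[-0.05,0,-0.8,0,0,0],[0,0,-0.8,0,0,0],[0,0,-0.8,0,0,0],[0,0,-0.8,0,0,0],[0,0,-0.8,0,0,0],[0,0,-0.8,0,0,0],[0,0,-0.8,0,0,0],[0,0,-0.6,0,0,0],[0,0,-0.4,0,0,0],[0,0,0,0,0,0]]' 1 40 && python3 -m handwheel '[[0,0,0,0,0,0],[0,0,0,0,0,0],[0,0,0,0,0,0],[0,0,0,0,0,0],[0,0,0,0,0,0],[0,0,0,0,0,0],[0,0,0,0,0,0],[0,0,0,0,0,0],[0,0,0,0,0,0],[0,0,0,0,0,0]]' 0 60
```

```text
t: 2.85
ee_pos: [532.1, -282.1, 278.5]
tool_rot: [0.932, 0.363, -0.0, -0.0]
contact_force: [-0.2, -1.2, 0.8]
grip_width: 85.2
t: 4.1
ee_pos: [532.2, -282.2, 279.0]
tool_rot: [0.932, 0.363, 0.0, 0.0]
contact_force: [-0.8, 0.5, 5.2]
grip_width: 15.3
```

Gripped at 15 mm. I'll turn about 44° anticlockwise.

```bash
python3 -m handwheel '[[0,0,0,0,0,0.085],[0,0,0,0,0,0.085],[0,0,0,0,0,0.085],[0,0,0,0,0,0.085],[0,0,0,0,0,0.085],[0,0,0,0,0,0.085],[0,0,0,0,0,0.085],[0,0,0,0,0,0.085],[0,0,0,0,0,0.085],[0,0,0,0,0,0]]' 0 60
python3 - <<'E'
from h import *
x=bot.sense();print(x["torque"],np.degrees(2*np.arctan2(x["tool_rot"][1],x["tool_rot"][0])))
s=bot.read_camera("side"); crop(s,210,240,115,130,4,"s3.png");c=bot.read_camera("top"); crop(c,340,190,95,85,6,"c4.png")
E
```

```text
t: 5.35
ee_pos: [532.3, -282.2, 278.9]
tool_rot: [0.729, 0.684, 0.0, 0.0]
contact_force: [-0.6, -0.8, 4.4]
grip_width: 15.1
[ 0.11247755 -0.09113045  0.33310922] 86.38323999430266
```

View pics/s3.png

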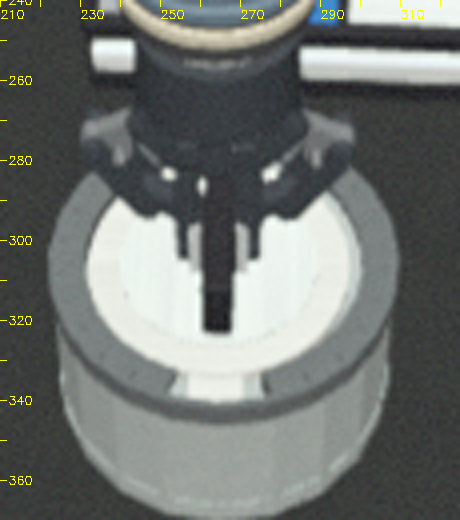

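View pics/c4.png

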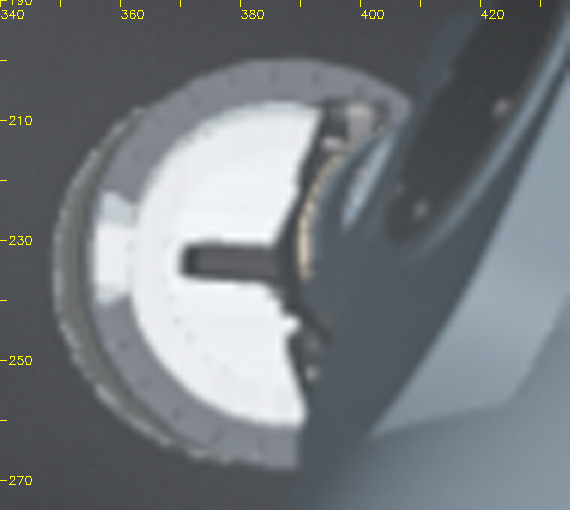

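Both views show the lug centred in its notch, to within about 1–2°: side (263,337), top (358,233). I'll lift gently.

```bash
python3 -m handwheel '[[0,0,0,0,0,-0.01],[0,0,0.2,0,0,0],[0,0,0.2,0,0,0],[0,0,0.2,0,0,0],[0,0,0.3,0,0,0],[0,0,0.3,0,0,0],[0,0,0.4,0,0,0],[0,0,0.4,0,0,0],[0,0,0.5,0,0,0],[0,0,0.5,0,0,0]]' 0 60
python3 - <<'E'
from h import *
s=bot.read_camera("side"); crop(s,210,220,115,150,4,"s4.png")
E
```

```text
t: 6.7
ee_pos: [532.1, -282.2, 309.1]
tool_rot: [0.732, 0.681, -0.0, -0.0]
contact_force: [0.9, -0.9, -3.9]
grip_width: 15.4
```

View pics/s4.png

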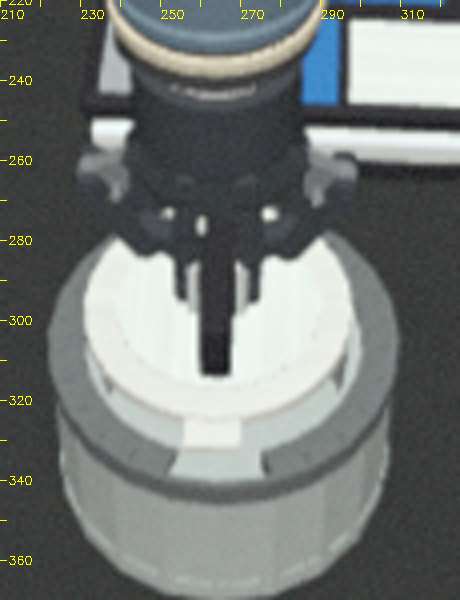

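The lid is off its ledge, with a clear gap all round and its weight on the wrist. I'll lift it higher and carry it to the tray.

```bash
python3 -m handwheel '[[0,0,0.8,0,0,0],[0,0,1,0,0,0],[0,0,1,0,0,0],[0,0,1,0,0,0],[0,0,1,0,0,0],[0,0,1,0,0,0],[0,0,1,0,0,0],[0,0,1,0,0,0],[0,1,0.8,0,0,0],[-0.5,2,0.5,0,0,0]]' 0 60
python3 -m handwheel '[[-1,3.5,0,0,0,0],[-1,4,0,0,0,0],[-0.5,4,0,0,0,0],[0,4,0,0,0,0],[0,4,0,0,0,0],[0,4,0,0,0,0],[0,4,0,0,0,0],[0,4,0,0,0,0],[0,4,0,0,0,0],[0,4,0,0,0,0]]' 0 60
python3 -m handwheel '[[0,4,0,0,0,0],[0.5,4,0,0,0,0],[1,4,0,0,0,0],[1,4,-0.5,0,0,0],[0.8,3,-1,0,0,0],[0,0.7,-1.5,0,0,0],[0,0,-1.5,0,0,0],[0,0,-1.5,0,0,0],[0,0,-1.5,0,0,0],[0,0,-1,0,0,0]]' 0 60
python3 - <<'E'
from h import *
s=bot.read_camera("side"); cv2.imwrite("pics/s5.png",s["color"][:,:,::-1]);c=bot.read_camera("top"); cv2.imwrite("pics/c5.png",c["color"][:,:,::-1])
E
```

```text
t: 8.0
ee_pos: [527.1, -251.4, 400.0]
tool_rot: [0.733, 0.681, 0.0, 0.0]
contact_force: [0.3, -0.1, -3.8]
grip_width: 14.8
t: 9.25
ee_pos: [500.8, 144.9, 399.9]
tool_rot: [0.732, 0.681, 0.0, -0.0]
contact_force: [0.8, -0.6, -4.9]
grip_width: 15.0
t: 10.5
ee_pos: [535.0, 339.3, 313.8]
tool_rot: [0.733, 0.681, -0.0, -0.0]
contact_force: [-0.5, -0.5, -4.5]
grip_width: 15.1
```

View pics/s5.png

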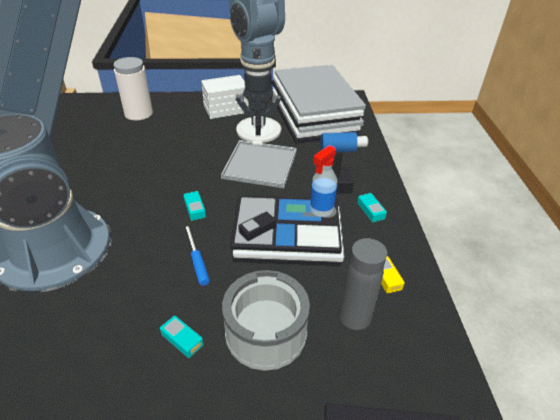

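View pics/c5.png

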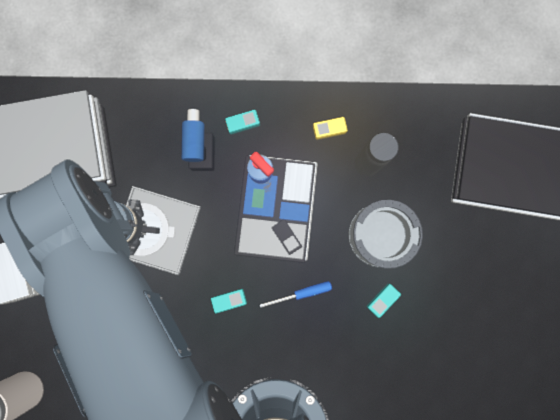

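The lid hangs above the tray, the canister is open and everything else is where it was. I'll lower it.

```bash
python3 -m handwheel '[[0,0,-1.5,0,0,0],[0,0,-1.5,0,0,0],[0,0,-1.5,0,0,0],[0,0,-1.5,0,0,0],[0,0,-1.5,0,0,0],[0,0,-1.3,0,0,0],[0,0,-1,0,0,0],[0,0,-0.6,0,0,0],[0,0,-0.4,0,0,0],[0,0,-0.3,0,0,0]]' 0 60
python3 - <<'E'
from h import *
s=bot.read_camera("side"); crop(s,210,90,100,110,5,"s6.png")
E
```

```text
t: 11.85
ee_pos: [535.2, 339.9, 203.8]
tool_rot: [0.732, 0.681, 0.0, 0.0]
contact_force: [-0.8, 0.8, -3.5]
grip_width: 15.3
```

View pics/s6.png

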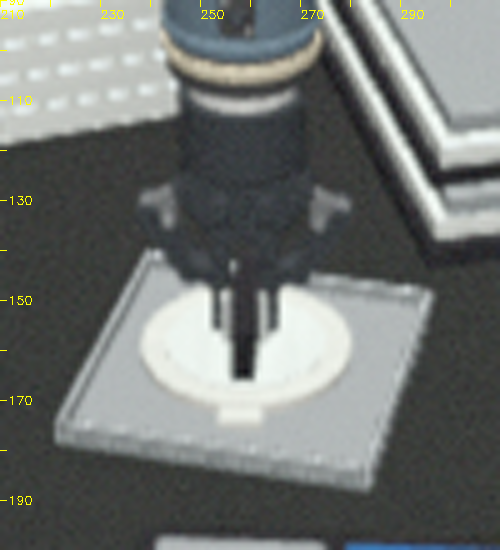

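The lid sits centred inside the tray rim, with its lug at (258,173). I'll lower it the last few millimetres and watch the force.

```bash
python3 -m handwheel '[[0,0,-0.2,0,0,0],[0,0,-0.2,0,0,0],[0,0,-0.1,0,0,0],[0,0,-0.1,0,0,0],[0,0,-0.1,0,0,0],[0,0,-0.1,0,0,0],[0,0,-0.1,0,0,0],[0,0,0,0,0,0],[0,0,0,0,0,0],[0,0,0,0,0,0]]' 0 60
```

```text
t: 13.15
ee_pos: [535.1, 339.9, 194.8]
tool_rot: [0.732, 0.681, 0.0, 0.0]
contact_force: [0.5, -0.4, -4.6]
grip_width: 15.3
```

```bash
python3 -m handwheel '[[0,0,-0.05,0,0,0],[0,0,-0.05,0,0,0],[0,0,-0.05,0,0,0],[0,0,-0.05,0,0,0],[0,0,0,0,0,0],[0,0,0,0,0,0],[0,0,0,0,0,0],[0,0,0,0,0,0],[0,0,0,0,0,0],[0,0,0,0,0,0]]' 0 60
```

```text
t: 14.4
ee_pos: [535.1, 339.8, 194.0]
tool_rot: [0.732, 0.681, 0.0, 0.0]
contact_force: [-6.4, -4.2, 16.7]
grip_width: 15.3
```

Contact confirmed: the load went from −4.6 to +16.7 N. I'll release and rise.

```bash
python3 -m handwheel '[[0,0,0,0,0,0],[0,0,0,0,0,0],[0,0,0,0,0,0],[0,0,0,0,0,0],[0,0,0,0,0,0],[0,0,0.5,0,0,0],[0,0,1,0,0,0],[0,0,2,0,0,0],[0,0,2.5,0,0,0],[0,0,3,0,0,0]]' 1 60
python3 -m handwheel '[[0,0,3,0,0,-0.02],[0,-1,2.5,0,0,-0.08],[-0.2,-3.5,0,0,0,-0.1],[-0.2,-4.5,0,0,0,-0.1],[-0.2,-4.5,0,0,0,-0.1],[-0.2,-4.5,0,0,0,-0.1],[-0.2,-4.5,0,0,0,-0.1],[-0.2,-4.5,0,0,0,-0.1],[-0.2,-4.5,0,0,0,-0.1],[-0.1,-2.5,0,0,0,-0.08]]' 1 60
python3 - <<'E'
from h import *
x=bot.sense();print(np.degrees(2*np.arctan2(x["tool_rot"][1],x["tool_rot"][0])))
s=bot.read_camera("side"); crop(s,200,130,190,145,4,"s7.png");c=bot.read_camera("top"); crop(c,100,120,220,150,3,"c7.png")
E
```

```text
t: 15.65
ee_pos: [535.0, 339.8, 284.1]
tool_rot: [0.732, 0.681, -0.0, 0.0]
contact_force: [0.4, -0.2, 0.2]
grip_width: 85.5
t: 16.9
ee_pos: [519.8, -2.1, 338.7]
tool_rot: [0.953, 0.302, 0.0, 0.0]
contact_force: [0.1, 0.6, -0.5]
grip_width: 85.3
35.14579713616557
```

View pics/s7.png

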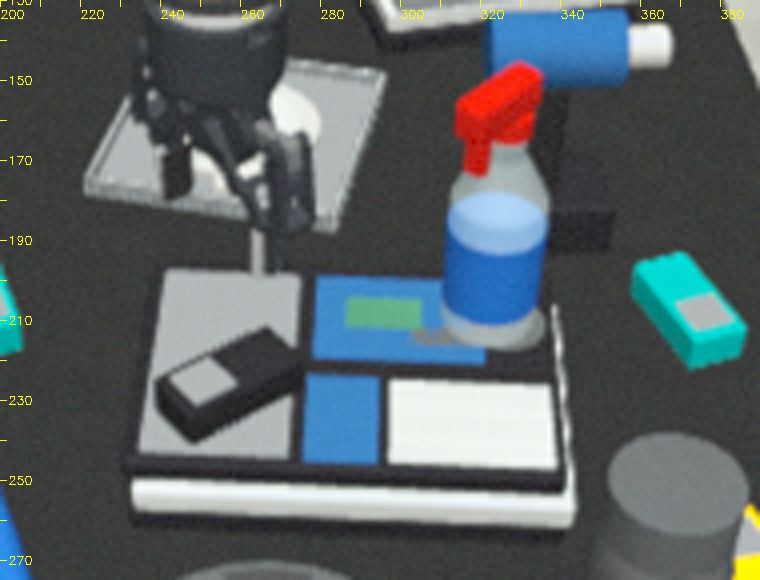

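View pics/c7.png

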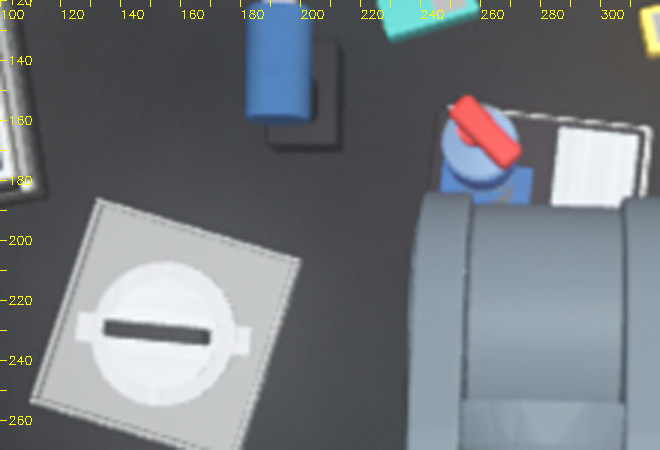

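The lid lies flat, grip up, in the tray at about (153,231) in the top view. I'll cross-check the pack in the side view.

Run:
```python
from h import *
s=bot.read_camera("side")
A=lambda a,b:np.degrees(np.arctan2(*(b-a)[[1,0]])).round(1)
P=[w(s,u,v,89) for u,v in[(238.7,225.5),(266.7,211.5),(276.2,217.5),(248,232.5)]]
print(P,np.mean(P,0),A(P[0],P[1]),A(P[3],P[2]))
```

```text
[array([478.5, -36.7,  89. ]), array([548.2,  11.8,  89. ]), array([570.9, -11.4,  89. ]), array([500.8, -61.8,  89. ])] [524.6   -24.525  89.   ] 34.8 35.7
```

```bash
python3 -m handwheel '[[0.3,-1.2,0,0,0,0],[0,-1.0,-1,0,0,0],[0,0,-1.5,0,0,0],[0,0,-1.5,0,0,0],[0,0,-1.5,0,0,0],[0,0,-1.5,0,0,0],[0,0,-1.2,0,0,0],[0,0,-1,0,0,0],[0,0,-0.6,0,0,0],[0,0,0,0,0,0]]' 1 30
python3 - <<'E'
from h import *
s=bot.read_camera("side"); crop(s,200,150,120,120,5,"s8.png")
E
```

```text
t: 18.3
ee_pos: [523.1, -22.2, 239.5]
tool_rot: [0.953, 0.304, -0.0, -0.0]
contact_force: [-0.1, 0.0, -0.5]
grip_width: 85.7
```

View pics/s8.png

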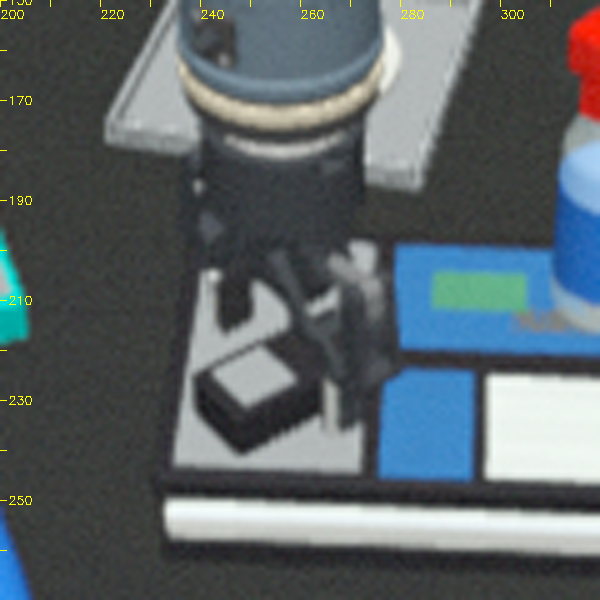

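The open jaws straddle the pack, and both fingers are clear of it. I'll close.

```bash
python3 -m handwheel '[[0,0,0,0,0,0],[0,0,0,0,0,0],[0,0,0,0,0,0],[0,0,0,0,0,0],[0,0,0,0,0,0],[0,0,0,0,0,0],[0,0,0,0,0,0],[0,0,0,0,0,0],[0,0,0,0,0,0],[0,0,0,0,0,0]]' 0 50
python3 -m handwheel '[[0,0,0.3,0,0,0],[0,0,0.7,0,0,0],[0,0,1.2,0,0,0],[0,0,1.5,0,0,0],[0,0,1.5,0,0,0],[0,0,1.5,0,0,0],[0,0,1.5,0,0,0],[0,0,1.5,0,0,0],[0,0,0.3,0,0,0],[0,0,0,0,0,0]]' 0 50
python3 - <<'E'
from h import *
s=bot.read_camera("side"); crop(s,200,120,120,150,4,"s9.png")
E
```

```text
t: 19.6
ee_pos: [523.2, -22.2, 240.2]
tool_rot: [0.953, 0.304, 0.0, 0.0]
contact_force: [-0.9, 0.1, 6.9]
grip_width: 41.2
t: 20.85
ee_pos: [523.1, -22.2, 339.6]
tool_rot: [0.953, 0.304, -0.0, -0.0]
contact_force: [-0.6, 0.1, -1.8]
grip_width: 41.3
```

View pics/s9.png

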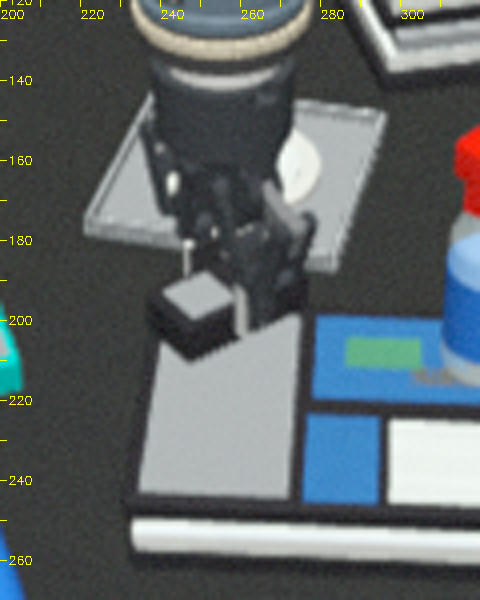

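The pack is held level (41 mm opening, 1.8 N). I'll carry it to the canister at (532,−282).

```bash
python3 -m handwheel '[[0,-1,0,0,0,0],[0.1,-3,0,0,0,0],[0.1,-3.5,0,0,0,0],[0.1,-4,0,0,0,0],[0.1,-4,0,0,0,0],[0.2,-4,0,0,0,0],[0.1,-3,0,0,0,0],[0.1,-2.5,0,0,0,0],[0.1,-1,0,0,0,0],[0,0,-1,0,0,0]]' 0 50
python3 -m handwheel '[[0,0,-1,0,0,0],[0,0,-1,0,0,0],[0,0,-1,0,0,0],[0,0,-0.5,0,0,0],[0,0,0,0,0,0],[0,0,0,0,0,0],[0,0,0,0,0,0],[0,0,0,0,0,0],[0,0,0,0,0,0],[0,0,0,0,0,0]]' 0 50
python3 - <<'E'
from h import *
s=bot.read_camera("side"); crop(s,200,210,120,150,4,"s10.png");c=bot.read_camera("top"); crop(c,340,190,95,85,6,"c10.png")
E
```

```text
t: 22.15
ee_pos: [532.3, -282.5, 329.7]
tool_rot: [0.953, 0.304, 0.0, 0.0]
contact_force: [-0.4, 0.7, -1.5]
grip_width: 40.7
t: 23.4
ee_pos: [532.1, -282.2, 294.7]
tool_rot: [0.953, 0.304, 0.0, 0.0]
contact_force: [0.1, 0.3, -1.9]
grip_width: 41.1
```

View pics/s10.png

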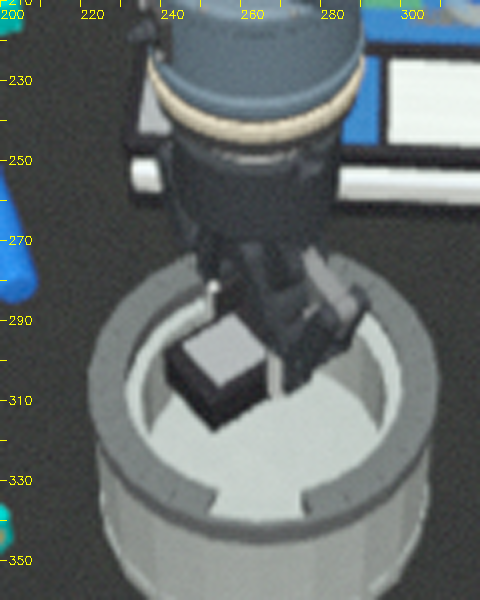

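View pics/c10.png

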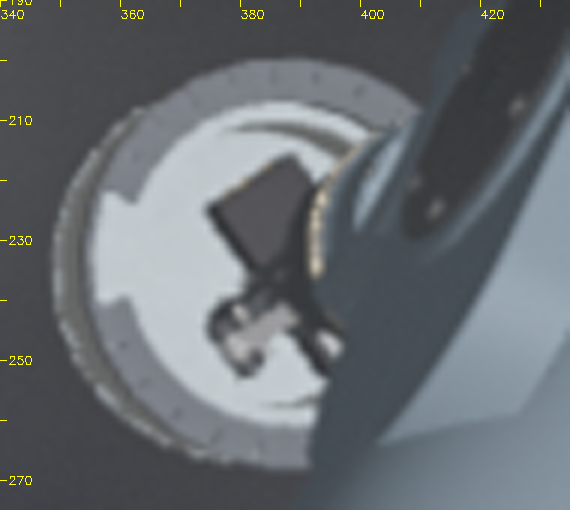

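Run:
```python
from h import *
c=bot.read_camera("top");s=bot.read_camera("side")
d=np.array([np.cos(np.radians(35.3)),np.sin(np.radians(35.3))]);n=np.array([-d[1],d[0]])
for k,u,v in((c,340+207/6,190+210/6),(c,340+292/6,190+153/6),(s,200+168/4,210+348/4),(s,200+217/4,210+385/4)):
    p=w(k,u,v,144)[:2]-[532.2,-282]; print(p,p@d,p@n)
```

```text
[19.3 44.7] 41.58169129848974 25.328698125981532
[43.6  9.4] 41.015460596699846 -17.52289907636729
[-43. -13.] -42.606065490432506 14.238089177448677
[-19.9 -35.7] -36.870655233086396 -17.636745240629907
```

The pack is centred to within a few millimetres of the canister axis, so I'll lower it.

```bash
python3 -m handwheel '[[0,0,-0.8,0,0,0],[0,0,-1,0,0,0],[0,0,-1,0,0,0],[0,0,-1,0,0,0],[0,0,-1,0,0,0],[0,0,-1,0,0,0],[0,0,-0.9,0,0,0],[0,0,-0.5,0,0,0],[0,0,-0.3,0,0,0],[0,0,-0.1,0,0,0]]' 0 50
python3 -m handwheel '[[0,0,-0.1,0,0,0],[0,0,-0.1,0,0,0],[0,0,-0.1,0,0,0],[0,0,-0.1,0,0,0],[0,0,-0.05,0,0,0],[0,0,0,0,0,0],[0,0,0,0,0,0],[0,0,0,0,0,0],[0,0,0,0,0,0],[0,0,0,0,0,0]]' 0 50
```

```text
t: 24.85
ee_pos: [532.1, -282.2, 218.7]
tool_rot: [0.953, 0.304, 0.0, 0.0]
contact_force: [-0.5, 0.2, -1.2]
grip_width: 40.9
t: 26.1
ee_pos: [532.1, -282.2, 214.2]
tool_rot: [0.953, 0.304, 0.0, 0.0]
contact_force: [0.5, 0.3, -1.3]
grip_width: 41.0
```

```bash
python3 -m handwheel '[[0,0,-0.05,0,0,0],[0,0,-0.05,0,0,0],[0,0,0,0,0,0],[0,0,0,0,0,0],[0,0,0,0,0,0],[0,0,0,0,0,0],[0,0,0,0,0,0],[0,0,0,0,0,0],[0,0,0,0,0,0],[0,0,0,0,0,0]]' 0 50
```

```text
t: 27.35
ee_pos: [532.1, -282.2, 213.2]
tool_rot: [0.953, 0.304, -0.0, 0.0]
contact_force: [0.3, -0.2, -0.4]
grip_width: 41.4
```

```bash
python3 -m handwheel '[[0,0,-0.05,0,0,0],[0,0,-0.03,0,0,0],[0,0,0,0,0,0],[0,0,0,0,0,0],[0,0,0,0,0,0],[0,0,0,0,0,0],[0,0,0,0,0,0],[0,0,0,0,0,0],[0,0,0,0,0,0],[0,0,0,0,0,0]]' 0 50
```

```text
t: 28.6
ee_pos: [532.0, -282.2, 213.1]
tool_rot: [0.953, 0.304, 0.0, 0.0]
contact_force: [-5.0, 2.6, 11.2]
grip_width: 40.9
```

The pack is on the floor (contact 11 N). I'll open partly and rise straight up.

```bash
python3 -m handwheel '[[0,0,0,0,0,0],[0,0,0,0,0,0],[0,0,0,0,0,0],[0,0,0,0,0,0],[0,0,0,0,0,0],[0,0,0,0,0,0],[0,0,0.3,0,0,0],[0,0,0.5,0,0,0],[0,0,1,0,0,0],[0,0,1.5,0,0,0]]' 0.7 30
python3 -m handwheel '[[0,0,2,0,0,0],[0,0,2,0,0,0],[0,0,2.5,0,0,0],[0,0,2.5,0,0,0],[0,0,2.5,0,0,0],[-1,0,2,0,0,0],[-3,-1,0,0,0,0],[-4,-1,0,0,0,0],[-4,-1,0,0,0,0],[-3,-1,0,0,0,0]]' 0.7 30
python3 - <<'E'
from h import *
s=bot.read_camera("side"); cv2.imwrite("pics/s11.png",s["color"][:,:,::-1]);c=bot.read_camera("top"); cv2.imwrite("pics/c11.png",c["color"][:,:,::-1])
E
```

```text
t: 29.85
ee_pos: [532.0, -282.1, 246.3]
tool_rot: [0.953, 0.304, -0.0, -0.0]
contact_force: [0.6, 1.0, 0.5]
grip_width: 59.5
t: 31.1
ee_pos: [380.6, -322.2, 381.6]
tool_rot: [0.953, 0.304, 0.0, 0.001]
contact_force: [-0.0, 0.2, -0.0]
grip_width: 59.8
```

View pics/s11.png

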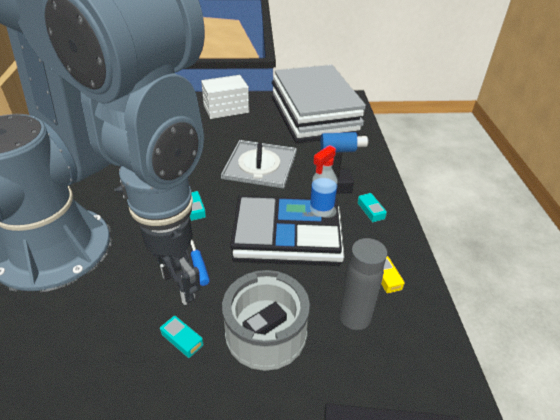

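View pics/c11.png

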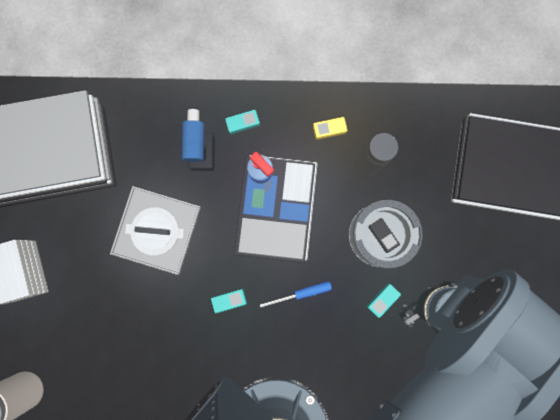

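The pack lies flat in the open canister at top-view (386,235). The lid is grip up in the tray at (153,231), and the bystanders are at their original pixels. The arm is clear, so I'll let it settle and hand in.

```bash
python3 -m handwheel '[[0,0,0,0,0,0],[0,0,0,0,0,0],[0,0,0,0,0,0],[0,0,0,0,0,0],[0,0,0,0,0,0],[0,0,0,0,0,0],[0,0,0,0,0,0],[0,0,0,0,0,0],[0,0,0,0,0,0],[0,0,0,0,0,0]]'
python3 -c "
from workcell import bot
print(bot.finish_job())"
```

```text
t: 32.45
ee_pos: [382.1, -322.2, 380.4]
tool_rot: [0.953, 0.304, 0.0, -0.0]
contact_force: [-0.7, -0.9, 0.4]
grip_width: 59.8
the job is handed in; nothing more can be done
None
```

The job is done and handed in at about 32 s, inside the 70 s limit; `finish_job()` gave no verdict.

- **Lid:** I turned it about 43° anticlockwise until its lugs were in the notches and lifted it straight off. I then laid it flat, grip up, in the tray, letting go only once it touched (about 17 N).
- **Pack:** I lowered the black pack into the open canister until it touched the floor (about 11 N), then released it and backed the arm out.

The last pictures from both cameras show the pack flat in the open canister and the lid flat in the tray. The spray bottle, flask, driver and screwdriver looked unmoved (compared by eye), and the arm was touching nothing.

The two cameras differed by about 5 mm on the pack's position and 2° on the lid's angle. I used averages, and both grasps held. No check failed.

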